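# Start the mould press screw without crossing its thread

## Task

Start the screw of the small green mould press by its crank handle: take the black sleeve, turn the screw backward (anticlockwise from above) until you feel it drop into the start of its thread, then wind it forward (clockwise) one full turn from there. It springs back if let go, so finish still gripping the sleeve and holding the screw there, and do not disturb the cup, dish and tile around the press.

Things in the scene. Friction and masses are not known exactly. Their poses are not given: they have to be found in the camera images.
- press: small green bench press, fixed to the bench: base 150 (x) by 190 (y) by 20 mm, two steel columns, a bridge across them along its y whose top is 115 mm above the bench, an aluminium mould below. Origin: centre of the underside of the base, on the screw's vertical axis; z up.
- boss_mouth (a point): centre of the mouth of the brass threaded boss (42 mm across) on the bridge, 145 mm above the bench, on the screw's vertical axis. Right-hand thread, 8 mm pitch, single start; which way the start points is hidden and differs each time. The screw lies on top of the first thread; turned backward 1.1 to 2.9 rad it reaches the start and, about 0.2 rad beyond, drops.
- screw (a joint): turn of screw and red crank about the vertical axis, rad; grows clockwise seen from above (forward, winding in). At q the crank points at the press's yaw minus q (at 0 along the press's own +x). Starts between 1.6 and 2.4; range -2.3 to 9.0. Turning takes 1 to 4 N at the sleeve: a light spring pulls it towards 2 rad, so let go after the turn it springs back by 1 rad or more.
- screw_lift (a joint): how far the screw has sunk, m, growing downward (free, about 5 N of weight; range -0.003 to 0.023). Starts at 0.002 to 0.004, falls to about 0.001 as the screw is turned backward to the thread's start, jumps to about 0.009 at the drop, then grows by 0.008 per forward turn (about 0.017 after the one turn). Turned farther back after the drop it climbs again by 0.008 per turn.
- sleeve: black round grip sleeve with two grey bands, upright, 20 mm in diameter, 40 mm tall, origin at its centre, about 215 mm above the bench at the start. It spins freely on the crank's upright pin, 50 mm from the screw's axis, so the gripper need not turn as it goes round. The top of the red crank arm is 15 mm below its lower end.
- cup: clear plastic cup, 70 mm across, 80 mm tall, loose on the bench about 0.2 m from the press; leave alone. Origin at the centre of its foot.
- dish: white ceramic dish, 110 mm across, 18 mm tall, loose on the bench about 0.2 m from the press; leave alone. Origin at the centre of its foot.
- tile: terracotta soldering tile 80 by 60 by 16 mm, loose on the bench about 0.15 m from the press; leave alone. Origin at the centre of its underside.
- pin_top (a point): top of the crank's steel pin on which the sleeve sits, about 20 mm above the sleeve's top; rises and sinks with the screw. The sleeve floats on the pin, 15 mm up or down against light springs (200 N/m), so it may be carried round at a constant height while the screw moves; at the drop the pull of the screw on the gripper changes by about 1.5 N.
Mind the look-alikes: they are no part of the job. Several things have the shape of the press; the one meant has the colours described above.

How it is judged:
By the outcome, as a careful person would: the job done as asked, in the order asked, and still so for the second after the job is handed in, while the arm keeps its last pose, push and grip.
It also fails if it takes over 54 s, if anything falls off the work surface, if the arm or the gripper's body presses on something with over 40 N, if the wrist force passes 120 N, or if a joint passes its speed limit or range.

## Robot

A 6-joint arm with a two-finger parallel gripper is mounted at the origin on the work surface. World frame = base frame: x ahead of the robot, y to its left, z up, the work surface at z = 0. Lengths are in m, angles in rad, forces in N, time in s.
With the tool pointing down it reaches from about 0.35 to 0.775 m from the base axis. Payload 7.3 kg.
Tool frame: the origin (TCP) lies midway between the tips of the shut fingers; the grasp point (between the pads) lies 19 mm behind it; z points along the fingers, y is the line along which they close (so a half turn about z gives the same grasp; the last joint's range is limited). The gripper opens to 92 mm and grips with 3 to 60 N. Pads are 19 mm wide; open, the fingers measure 130 mm over their backs; the gripper's body (75 mm by 190 mm) begins 47 mm behind the grasp point.
Start: joints at [1.161, 0.342, 1.524, -0, 1.275, -0.146], TCP at [0.137, 0.507, 0.227] pointing down, gripper open.
Joint ranges: [-2.53, 2.53], [-0.77, 2.02], [0.04, 2.7], [-1, 4.14], [0.28, 2.66], [-3.11, 3.11]. Speed limits (rad/s): [2.57, 2.57, 3.14, 3.14, 3.14, 3.14].

## Interface

Orientations are given as [roll, pitch, yaw] about the fixed x, y, z axes, in that order (R = Rz(yaw) Ry(pitch) Rx(roll)).
In Python, from cell import monitor, vision, workorder gives the robot as it stands.
- The arm moves only by the tool move_arm, never from a script. Its argument "rows" is a list of rows, each a list of 5 numbers: the shift along the world's x, y, z in mm, then the turn about the world's z in rad, then the closure, from -1 (fully open) to 1 (shut). A call has 1 to 12 rows; each row shifts and turns the commanded pose from where the row before left it; what a row does not reach is not made up. A row lasts 1/10 s, in which the tool goes at most 50 mm and 8.59 degrees, less where a joint would pass 70% of its speed; a pose out of reach is approached as far as the arm can. A call is refused whole if a number of a shift passes 50 or a number of a turn 0.15, either way. A call with a gripper value outside its range is refused whole. The fingers move at their own pace and stop on an object; "newtons" is the grip in N (left out, the last holds). Time passes only in rows, so rows that do not move let the fingers close. It gives the time, the measured TCP pose, the force, the opening and the grip force at its end, in the units of the state.
- monitor.observe(): the state, without advancing time (a new reading comes with each control period).
- vision.read_camera(name): name is "side" or "top" or "wrist"; returns the picture (400x640x3 uint8, red, green, blue); there is no depth.
- vision.get_calibration(name): a dict with "K" (3x3 intrinsics, pixels), "T" (4x4, takes a point from camera to world coordinates); the wrist camera has in their place "mount" (4x4, takes a point from camera to tool coordinates, whose origin is the TCP and whose axes are the flange's). Camera axes: x right, y up, looking along -z (the intrinsics and any distortion apply to the point x, -y, -z); pixel columns grow to the right and rows downward; lengths in m; the calibration is good to about 2 mm. A picture is of the moment at which its call begins: read the wrist's pose just before it. get_calibration takes no time and is no camera call.
- workorder.hand_in(): hands the job in; it is judged then, once.
The state is a dict: "time": time; "qpos": joint angles; "qvel": joint speeds; "joint_efforts": joint torques, N m; "tool_pos": TCP position; "tool_rot": TCP orientation; "contact_force": force on the tool from outside, world axes, zero at the start; "torque": the same for the moment, N m; "opening": finger opening in m; "grip_force": force on a finger pad.
Only numpy, scipy, OpenCV 4.12 (cv2) and the standard library are available. Lean on these libraries where they do the work, as an engineer would, in place of code of your own. Each camera call takes 0.05 s, during which the arm holds its last target. There are 200 camera calls.

## Working session

There is one attempt and no reset: what is moved stays moved. The work goes in short steps, Python scripts to look and compute and a tool call to move; the robot and the scene stay as the last step left them, time stands still between calls to the robot, and variables do not carry over. Pictures are saved under pics/ and viewed, at most 10 in all, crops included, and the job is handed in when it is done.

Besides the shell and the picture viewer there is one more tool, called after ">>>" by a JSON object that holds its "op" and its "data", one argument or row to a line. move_arm: Moves the arm, as the interface text tells. Its arguments: {"type":"object","properties":{"rows":{"type":"array","items":{"type":"array","items":{"type":"number"}}},"newtons":{"type":"number"}},"required":["rows"]}

```bash
ls; mkdir -p pics; python3 - <<'E'
from cell import monitor, vision
import cv2, numpy as np
s=monitor.observe();print(s)
a=vision.read_camera("top");b=vision.read_camera("side")
np.savez('imgs.npz',a=a,b=b)
cv2.imwrite('pics/top.png',a[...,::-1]);cv2.imwrite('pics/side.png',b[...,::-1])
for n in("top","side","wrist"):print(n,vision.get_calibration(n))
E
```

```text
pics
{'time': 0.0, 'qpos': array([ 1.16101229e+00,  3.42710359e-01,  1.52502961e+00,  3.71195795e-07,
        1.27538502e+00, -1.45999169e-01]), 'qvel': array([ 1.58836125e-03,  4.11812689e-04, -1.20403403e-03, -5.53737090e-04,
       -1.01979329e-03,  4.10044425e-05]), 'joint_efforts': array([-1.82618282e-03, -4.31232584e+01, -2.44215095e+01,  7.15735881e-02,
        5.61300537e-02, -1.09139201e-04]), 'tool_pos': array([0.13669979, 0.50646686, 0.22604698]), 'tool_rot': array([-3.14007668e+00, -2.23276326e-04,  2.87780751e+00]), 'contact_force': array([-0.63733298, -0.25979891, -0.76475857]), 'torque': array([ 0.02825562, -0.00206435,  0.01138448]), 'grip_force': 0.0, 'opening': 0.09154669981570712}
top {'K': array([[372.31202841,   0.        , 321.39938569],
       [  0.        , 372.31202841, 205.23178499],
       [  0.        ,   0.        ,   1.        ]]), 'T': array([[-4.42262688e-03,  9.87462932e-01, -1.57789094e-01,
         3.53356780e-01],
       [-9.99990034e-01, -4.46340410e-03,  9.59299952e-05,
         7.66749543e-02],
       [-6.09549176e-04,  1.57787946e-01,  9.874728
[... 355 characters left out ...]
     [-0.46020855,  0.69837122, -0.54816579, -0.42394943],
       [-0.001436  ,  0.616849  ,  0.78708021,  0.87434965],
       [ 0.        ,  0.        ,  0.        ,  1.        ]])}
wrist {'K': array([[349.37326845,   0.        , 319.43869552],
       [  0.        , 349.37326845, 198.36656659],
       [  0.        ,   0.        ,   1.        ]]), 'mount': array([[ 6.78461412e-04,  9.66692097e-01,  2.55941262e-01,
         6.89597168e-02],
       [ 9.99999501e-01, -4.68190769e-04, -8.82486688e-04,
         3.29507726e-04],
       [-7.33263571e-04,  2.55941733e-01, -9.66691932e-01,
        -1.56867162e-01],
       [ 0.00000000e+00,  0.00000000e+00,  0.00000000e+00,
         1.00000000e+00]])}
```

View pics/top.png

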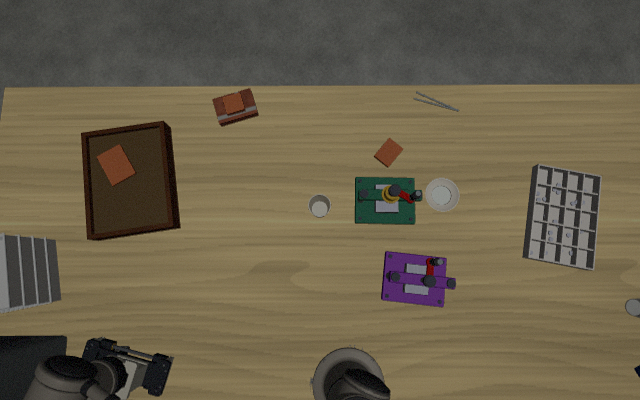

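View pics/side.png

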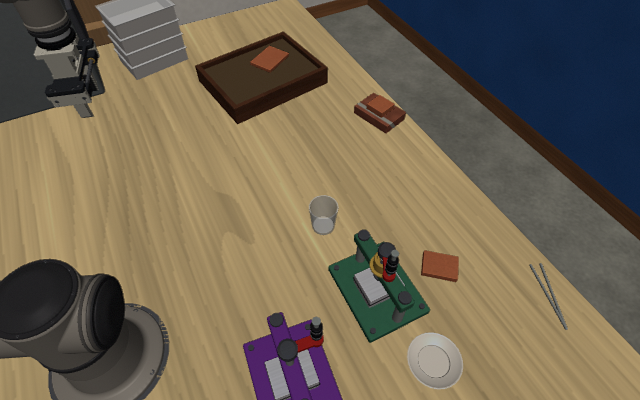

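The green press is at top (385,200) and side (380,285). The purple one is the look-alike. The cup is at top (319,206), the dish at (442,195) and the tile at (388,152). I'll enlarge both views next.

```bash
python3 - <<'E'
import cv2, numpy as np
z=np.load('imgs.npz')
a=z['a'][165:235,345:430,::-1];b=z['b'][220:345,320:440,::-1]
A=cv2.resize(a,None,fx=4.7,fy=4.7,interpolation=cv2.INTER_CUBIC);B=cv2.resize(b,None,fx=3.3,fy=3.3,interpolation=cv2.INTER_CUBIC)
h=max(A.shape[0],B.shape[0])
A=cv2.copyMakeBorder(A,0,h-A.shape[0],0,0,0);B=cv2.copyMakeBorder(B,0,h-B.shape[0],0,0,0)
M=np.hstack([A,B]);print(A.shape,M.shape);cv2.imwrite('pics/m.png',M[:600,:800])
E
```

```text
(412, 400, 3) (412, 796, 3)
```

View pics/m.png

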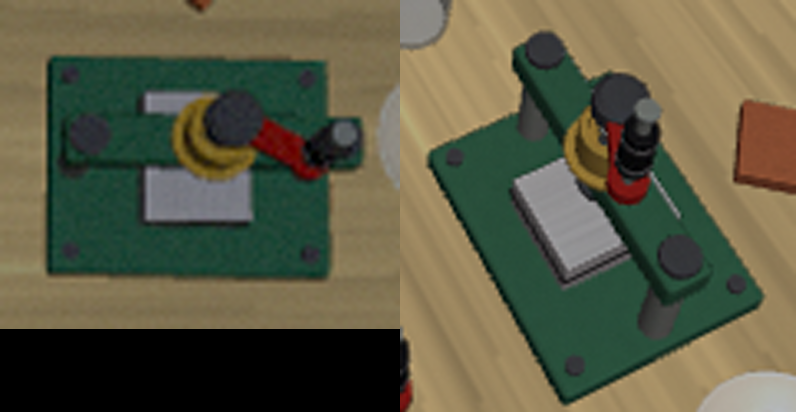

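In the crops the pin top is at top (418,193) and side (395,253). The sleeve is at top (414,197) and side (392,267). The screw's dark head is at top (395,190) and side (387,250), and the base corners are clear in the top view. Now I'll triangulate.

```bash
cat > h.py <<'E'
from cell import monitor, vision
import numpy as np
def ray(n,u,v,T=None):
    c=vision.get_calibration(n);T=c['T'] if T is None else T;K=c['K']
    d=T[:3,:3]@np.array([(u-K[0,2])/K[0,0],-(v-K[1,2])/K[1,1],-1]);return T[:3,3],d
def plane(n,u,v,z,T=None):
    o,d=ray(n,u,v,T);return o+d*(z-o[2])/d[2]
def tri(*r):
    A=0;b=0
    for o,d in r:
        d=d/np.linalg.norm(d);P=np.eye(3)-np.outer(d,d);A=A+P;b=b+P@o
    p=np.linalg.solve(A,b);return p,[np.linalg.norm(np.cross(p-o,d/np.linalg.norm(d))) for o,d in r]
E
python3 - <<'E'
from h import *
np.set_printoptions(precision=4,suppress=True)
c=[plane('top',*p,.02) for p in[(355.2,177.3),(414.4,178.2),(414.8,223.9),(355.2,223.3)]]
print(*c);m=np.mean(c,0);print('base',m)
for n,t,s in[('pin',(418,193.3),(395.2,252.7)),('sleeve',(414.1,196.9),(392.1,267)),('head',(395,190.1),(386.7,249.7))]:
    p,e=tri(ray('top',*t),ray('side',*s));print(n,p,e,np.hypot(*(p-m)[:2]))
print('pin@.255',plane('top',418,193.3,.255),plane('side',395.2,252.7,.255))
print('slv@.215',plane('top',414.1,196.9,.215),plane('side',392.1,267,.215))
for n,u,v in[('cup',319,206),('dish',442,195),('tile',388,152)]:print(n,plane('top',u,v,.01))
E
```

```text
[ 0.6285 -0.0318  0.02  ] [ 0.6247 -0.2206  0.02  ] [ 0.4782 -0.2154  0.02  ] [ 0.4809 -0.029   0.02  ]
base [ 0.5531 -0.1242  0.02  ]
pin [ 0.5311 -0.1681  0.2545] [np.float64(0.0005017721657185891), np.float64(0.0005017721657187125)] 0.049068915310743894
sleeve [ 0.531  -0.17    0.2072] [np.float64(0.0009523857107710628), np.float64(0.000952385710771171)] 0.05084339841859736
head [ 0.5541 -0.1249  0.1808] [np.float64(0.00012199222487763749), np.float64(0.00012199222487776578)] 0.001265143551018193
pin@.255 [ 0.5306 -0.1678  0.255 ] [ 0.5314 -0.1684  0.255 ]
slv@.215 [ 0.5286 -0.1676  0.215 ] [ 0.5287 -0.1732  0.215 ]
cup [0.5378 0.0842 0.01  ]
dish [ 0.5716 -0.3089  0.01  ]
tile [ 0.7148 -0.1411  0.01  ]
```

The points agree: the base centre sits on the head axis, the pin is 49 mm and the sleeve 51 mm from the axis, and heights are as given. The axis is about (0.5535, -0.1245), the sleeve about (0.531, -0.169), and q is about 2.03. I'll approach high with the gripper partly open.

>>> {"op": "move_arm", "data": {
  "rows": [
    [24,-41,7,0,-1],
    [24,-41,7,0,-1],
    [24,-41,7,0,-1],
    [24,-41,7,0,-1],
    [24,-41,7,0,-1],
    [24,-41,7,0,-1],
    [24,-41,7,0,-0.5],
    [24,-41,7,0,-0.5],
    [24,-41,7,0,-0.5],
    [24,-41,7,0,-0.5],
    [24,-41,7,0,-0.5],
    [24,-41,7,0,-0.5]
  ]
}}

```text
time: 1.3
tool_pos: [0.4253, 0.0129, 0.3109]
tool_rot: [3.141, -0.0, 2.877]
contact_force: [0.4, 0.6, 0.0]
opening: 0.0686
grip_force: 0.0
```

>>> {"op": "move_arm", "data": {
  "rows": [
    [24,-40,0,0,-0.5],
    [24,-40,0,0,-0.5],
    [23,-40,0,0,-0.5],
    [22,-40,0,0,-0.5],
    [12,-21,0,0,-0.5],
    [0,0,0,0,-0.5],
    [0,0,0,0,-0.5]
  ]
}}

```text
time: 2.0
tool_pos: [0.5295, -0.1661, 0.3099]
tool_rot: [3.141, -0.002, 2.877]
contact_force: [0.1, 0.8, 0.5]
opening: 0.0684
grip_force: 0.0
```

```bash
python3 - <<'E'
from h import *
import cv2
from scipy.spatial.transform import Rotation as R
s=monitor.observe();print(s['tool_pos'],s['tool_rot'],s['opening'],s['contact_force'])
im=vision.read_camera('wrist');cv2.imwrite('pics/w.png',im[...,::-1])
T=np.eye(4);T[:3,:3]=R.from_euler('xyz',s['tool_rot']).as_matrix();T[:3,3]=s['tool_pos']
T=T@vision.get_calibration('wrist')['mount'];np.save('Tw.npy',T)
K=vision.get_calibration('wrist')['K']
for p in[(.531,-.169,.255),(.531,-.169,.235),(.531,-.169,.195),(.5535,-.1245,.1808)]:
    c=np.linalg.inv(T)@np.array([*p,1]);print(p,K[0,2]+K[0,0]*c[0]/-c[2],K[1,2]-K[1,1]*c[1]/-c[2])
E
```

```text
[ 0.52951023 -0.16607326  0.30991939] [ 3.14081663e+00 -1.92693538e-03  2.87697450e+00] 0.06837281344052902 [0.1088631  0.80504188 0.50801386]
(0.531, -0.169, 0.255) 314.72424346925163 221.38468626920258
(0.531, -0.169, 0.235) 315.0570607683725 212.2202238644174
(0.531, -0.169, 0.195) 315.58522845050476 197.67659022785412
(0.5535, -0.1245, 0.1808) 373.1404071073717 204.94341214085802
```

View pics/w.png

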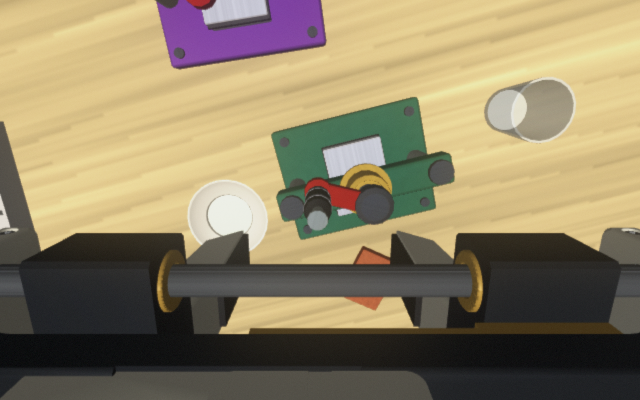

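The wrist view shows the pin top at (317,219) and the head at (374,203). That is within 3 px of my prediction, so the sleeve is at about (0.530, -0.168). I'll go down and close on it.

>>> {"op": "move_arm", "data": {
  "rows": [
    [0.5,-2,-20,0,-0.5],
    [0,0,-30,0,-0.5],
    [0,0,-30,0,-0.5],
    [0,0,-20,0,-0.5],
    [0,0,-13,0,-0.5],
    [0,0,0,0,0.2],
    [0,0,0,0,1],
    [0,0,0,0,1],
    [0,0,0,0,1],
    [0,0,0,0,1],
    [0,0,0,0,1],
    [0,0,0,0,1]
  ],
  "newtons": 30
}}

```text
time: 3.25
tool_pos: [0.5305, -0.1679, 0.1979]
tool_rot: [3.141, 0.0, 2.878]
contact_force: [1.3, 1.2, -0.1]
opening: 0.0193
grip_force: 30.0
```

The sleeve is gripped (opening 19.3 mm, 30 N). Next I'll work out the row shifts for the circle.

```bash
cat > arc.py <<'E'
import numpy as np, sys
# arc.py a_start da n : absolute angle grid, cumulative rounding to 0.1 mm, R=50
a0,da,n=map(float,sys.argv[1:4]);n=int(n)
p=lambda a:np.round(np.array([50*np.cos(a),50*np.sin(a)]),1)
print([[*(float(round(v,1)) for v in p(a0+(i+1)*da)-p(a0+i*da))] for i in range(n)])
E
python3 - <<'E'
import numpy as np
C=np.array([.5537,-.1245]);d=np.array([.5305,-.1679])-C;print(np.arctan2(d[1],d[0]),np.hypot(*d))
E
python3 arc.py -2.06 0.1 34
```

```text
-2.0617099042512974 0.049211787205912357
[[4.5, -2.2], [4.7, -1.6], [4.9, -1.2], [4.9, -0.7], [5.0, -0.2], [5.0, 0.3], [5.0, 0.8], [4.8, 1.3], [4.7, 1.8], [4.4, 2.2], [4.3, 2.6], [3.9, 3.1], [3.6, 3.5], [3.3, 3.7], [2.9, 4.1], [2.4, 4.4], [2.0, 4.6], [1.5, 4.7], [1.1, 4.9], [0.5, 5.0], [0.1, 5.0], [-0.5, 5.0], [-0.9, 4.9], [-1.5, 4.8], [-1.9, 4.6], [-2.3, 4.4], [-2.8, 4.2], [-3.2, 3.8], [-3.5, 3.5], [-3.9, 3.2], [-4.2, 2.7], [-4.4, 2.3], [-4.7, 1.9], [-4.8, 1.4]]
```

>>> {"op": "move_arm", "data": {
  "rows": [
    [4.5,-2.2,0,0,1],
    [4.7,-1.6,0,0,1],
    [4.9,-1.2,0,0,1],
    [4.9,-0.7,0,0,1],
    [5.0,-0.2,0,0,1],
    [0,0,0,0,1]
  ]
}}

```text
time: 3.85
tool_pos: [0.5553, -0.174, 0.1976]
tool_rot: [3.141, 0.001, 2.878]
contact_force: [1.0, 2.6, -0.2]
opening: 0.0191
grip_force: 30.0
```

>>> {"op": "move_arm", "data": {
  "rows": [
    [5.0,0.3,0,0,1],
    [5.0,0.8,0,0,1],
    [4.8,1.3,0,0,1],
    [4.7,1.8,0,0,1],
    [4.4,2.2,0,0,1],
    [0,0,0,0,1]
  ]
}}

```text
time: 4.45
tool_pos: [0.5792, -0.1674, 0.1978]
tool_rot: [3.141, 0.001, 2.878]
contact_force: [0.5, 1.1, -0.0]
opening: 0.0194
grip_force: 30.0
```

>>> {"op": "move_arm", "data": {
  "rows": [
    [4.3,2.6,0,0,1],
    [3.9,3.1,0,0,1],
    [0,0,0,0,1]
  ]
}}

```text
time: 4.75
tool_pos: [0.5873, -0.1616, 0.1978]
tool_rot: [3.141, 0.001, 2.878]
contact_force: [0.8, 1.2, 0.9]
opening: 0.0194
grip_force: 30.0
```

>>> {"op": "move_arm", "data": {
  "rows": [
    [3.6,3.5,0,0,1],
    [3.3,3.7,0,0,1],
    [0,0,0,0,1]
  ]
}}

```text
time: 5.05
tool_pos: [0.5941, -0.1542, 0.1978]
tool_rot: [3.141, 0.001, 2.878]
contact_force: [0.9, 0.6, -0.0]
opening: 0.0195
grip_force: 30.0
```

The Fz noise is about 0.5 N, so I'll average readings at each step. Camera calls let time pass, and their images back up the force.

```bash
cat > f.py <<'E'
from h import *
import cv2,sys
F=[];
for i in range(6):
    im=vision.read_camera('side');s=monitor.observe();F.append(s['contact_force'])
F=np.array(F);d=s['tool_pos'][:2]-np.array([.5537,-.1245])
print('t',round(s['time'],2),'F',F.mean(0).round(2),'sd',F.std(0).round(2),'ang',np.arctan2(d[1],d[0]).round(3),'r',np.hypot(*d).round(4))
cv2.imwrite(f'pics/s{s["time"]:.2f}.png',im[220:345,300:460,::-1])
E
python3 f.py
```

```text
t 5.35 F [1.25 0.13 0.42] sd [0.76 0.41 0.44] ang -0.647 r 0.0501
```

>>> {"op": "move_arm", "data": {
  "rows": [
    [2.9,4.1,0,0,1],
    [2.4,4.4,0,0,1],
    [0,0,0,0,1]
  ]
}}

```text
time: 5.65
tool_pos: [0.5993, -0.1458, 0.1978]
tool_rot: [3.141, 0.001, 2.878]
contact_force: [1.2, -0.9, 1.0]
opening: 0.0194
grip_force: 30.0
```

```bash
python3 f.py; ls -t pics|head -1
```

```text
t 5.95 F [ 2.6  -1.05  0.27] sd [0.43 0.19 0.48] ang -0.446 r 0.0502
s5.95.png
```

>>> {"op": "move_arm", "data": {
  "rows": [
    [2.0,4.6,0,0,1],
    [1.5,4.7,0,0,1],
    [0,0,0,0,1]
  ]
}}

```text
time: 6.25
tool_pos: [0.6027, -0.1362, 0.1979]
tool_rot: [3.141, 0.001, 2.878]
contact_force: [4.2, -1.0, 0.2]
opening: 0.0195
grip_force: 30.0
```

```bash
python3 f.py; python3 -c "
import cv2,glob
f=sorted(glob.glob('pics/s[0-9]*.png'));print(f)
cv2.imwrite('pics/c1.png',cv2.hconcat([cv2.resize(cv2.imread(x),None,fx=2.4,fy=2.4) for x in f[-2:]]))"
```

```text
t 6.55 F [ 4.53 -1.17  0.67] sd [0.54 0.42 0.44] ang -0.247 r 0.0503
['pics/s5.35.png', 'pics/s5.95.png', 'pics/s6.55.png']
```

View pics/c1.png

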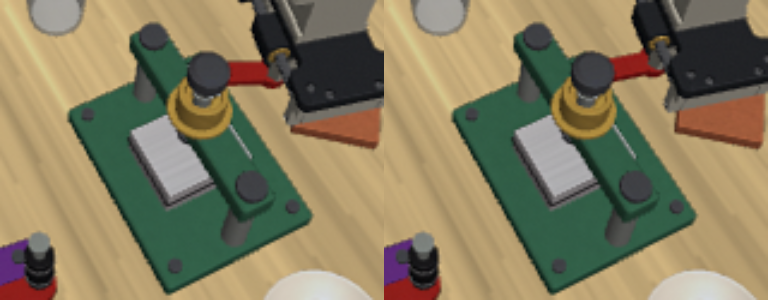

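The screw head at crop (208,72) is clearly visible from the side, so its row will show the drop. The growing Fx says the axis is about 1 mm farther in +x and +y, so I'll correct to (0.5547, -0.1237).

```bash
cat > f.py <<'E'
from h import *
import cv2,sys
C=np.array([.5547,-.1237])
t=cv2.cvtColor(cv2.imread('pics/s5.95.png'),cv2.COLOR_BGR2GRAY)[18:40,76:96]
def head(im):
    r=cv2.matchTemplate(cv2.cvtColor(im,cv2.COLOR_BGR2GRAY)[:70,60:120],t,cv2.TM_CCOEFF_NORMED)
    _,m,_,(x,y)=cv2.minMaxLoc(r);c=r[max(y-1,0):y+2,x]
    return round(m,2),x+60,round(float(y+(c[0]-c[2])/(2*(c[0]-2*c[1]+c[2]))) if len(c)==3 else y,2)
if __name__=='__main__':
    F=[]
    for i in range(3):
        im=vision.read_camera('side');s=monitor.observe();F.append(s['contact_force'])
    F=np.array(F);d=s['tool_pos'][:2]-C
    im=np.ascontiguousarray(im[220:345,300:460,::-1]);cv2.imwrite(f'pics/s{s["time"]:05.2f}.png',im)
    a=np.arctan2(d[1],d[0]);print('t',round(s['time'],2),'F',F.mean(0).round(2),'ang',a.round(3),'r',np.hypot(*d).round(4),'z',s['tool_pos'][2].round(4),'head',head(im),
     'dir to +0.2',*[(1000*(C+.05*np.array([np.cos(a+k),np.sin(a+k)])-s['tool_pos'][:2])).round(1) for k in(.1,.2)])
E
python3 - <<'E'
from f import *
for n in('5.35','5.95','6.55'):print(n,head(cv2.imread(f'pics/s{n}.png')))
K=vision.get_calibration('side')['K'];T=np.linalg.inv(vision.get_calibration('side')['T'])
for z in(.18,.172):
    c=T@np.array([*C,z,1]);print(K[0,2]+K[0,0]*c[0]/-c[2],K[1,2]-K[1,1]*c[1]/-c[2])
E
```

```text
5.35 (0.97, 76, 18.0)
5.95 (1.0, 76, 17.93)
6.55 (0.97, 76, 17.79)
386.488273627707 249.28752950907233
385.95173258943123 251.4243250278615
```

>>> {"op": "move_arm", "data": {
  "rows": [
    [1.2,5,0,0,1],
    [0.8,5,0,0,1],
    [0,0,0,0,1]
  ]
}}

```text
time: 6.85
tool_pos: [0.6041, -0.1266, 0.1978]
tool_rot: [3.141, -0.0, 2.878]
contact_force: [4.0, -1.3, -0.0]
opening: 0.0194
grip_force: 30.0
```

```bash
python3 f.py
```

```text
t 7.0 F [3.71 0.05 0.67] ang -0.061 r 0.0495 z 0.1977 head (0.94, 76, 17.79) dir to +0.2 [0.5 5. ] [0.1 9.9]
```

>>> {"op": "move_arm", "data": {
  "rows": [
    [0.4,5,0,0,1],
    [0,5,0,0,1],
    [0,0,0,0,1]
  ]
}}

```text
time: 7.3
tool_pos: [0.6038, -0.1161, 0.1975]
tool_rot: [3.141, -0.002, 2.878]
contact_force: [0.4, -0.8, 0.3]
opening: 0.0192
grip_force: 30.0
```

```bash
python3 f.py
```

```text
t 7.45 F [-1.02 -0.07  0.52] ang 0.15 r 0.0497 z 0.1974 head (0.88, 76, 17.66) dir to +0.2 [-0.7  4.9] [-2.2  9.7]
```

>>> {"op": "move_arm", "data": {
  "rows": [
    [-0.6,5,0,0,1],
    [-1.2,4.8,0,0,1],
    [0,0,0,0,1]
  ]
}}

```text
time: 7.75
tool_pos: [0.6015, -0.1067, 0.1974]
tool_rot: [-3.141, -0.003, 2.878]
contact_force: [-4.8, -2.4, 0.8]
opening: 0.0193
grip_force: 30.0
```

```bash
python3 f.py
```

```text
t 7.9 F [-5.05 -1.86  0.59] ang 0.344 r 0.0498 z 0.1973 head (0.81, 76, 17.7) dir to +0.2 [-1.8  4.7] [-4.1  9.1]
```

>>> {"op": "move_arm", "data": {
  "rows": [
    [-2.4,4.6,0,0,1],
    [-2.8,4.4,0,0,1],
    [0,0,0,0,1]
  ]
}}

```text
time: 8.2
tool_pos: [0.5971, -0.0976, 0.1976]
tool_rot: [3.142, -0.001, 2.878]
contact_force: [-2.7, -2.7, -0.8]
opening: 0.0193
grip_force: 30.0
```

```bash
python3 f.py
```

```text
t 8.35 F [-2.88 -1.99 -1.24] ang 0.546 r 0.0498 z 0.1975 head (0.72, 75, 18.76) dir to +0.2 [-2.6  4.3] [-5.8  8.1]
```

```bash
python3 -c "
import cv2
f=['pics/s07.90.png','pics/s08.35.png']
cv2.imwrite('pics/c2.png',cv2.hconcat([cv2.resize(cv2.imread(x)[:70,50:130],None,fx=5,fy=5) for x in f]))"
```

```text
(no output)
```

View pics/c2.png

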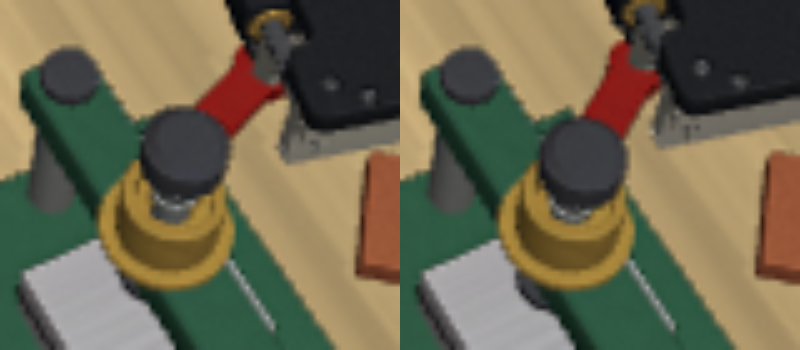

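The drop is confirmed: the head sank about 2.2 px (8 mm) and Fz changed by about -1.8 N. It happened at a crank angle of about 0.45 ± 0.1. I'll fit the axis from the logged poses and forces, then plan the forward turn.

```bash
cat > fit.py <<'E'
import numpy as np
from scipy.optimize import least_squares
D=np.array([[.5305,-.1679,1.3,1.2],[.5553,-.174,1,2.6],[.5792,-.1674,.5,1.1],[.5873,-.1616,.8,1.2],[.5940,-.1548,1.25,.13],[.5989,-.1461,2.6,-1.05],[.6025,-.1368,4.5,-1.2],[.6041,-.1266,3.7,-.5],[.6038,-.1161,-1,-.3],[.6015,-.1067,-5,-2],[.5971,-.0976,-2.9,-2]])
f=lambda x:1000*(np.hypot(*(D[:,:2]+D[:,2:]*x[2]/1000-x[:2]).T)-.05)
r=least_squares(f,[.554,-.124,.1]);print(r.x,r.fun.round(2))
E
python3 fit.py
cat > plan.py <<'E'
import sys,numpy as np
from cell import monitor
C=np.array([.5543,-.1241]);da,n,end=float(sys.argv[1]),int(sys.argv[2]),float(sys.argv[3]) 
s=monitor.observe();p=s['tool_pos'][:2];d=p-C;a=np.arctan2(d[1],d[0]);print('ang',a.round(3),'r',np.hypot(*d).round(4),s['contact_force'].round(1),s['tool_pos'][2].round(4))
q=np.round(1000*p,1)
for i in range(n):
    t=np.round(1000*(C+.05*np.array([np.cos(a+da*(i+1)),np.sin(a+da*(i+1))])),1);print([*map(float,(t-q).round(1))],end=' ');q=t
E
sed -i "s/C=np.array(\[.5543,-.1241\])/C=np.array([.5543,-.1241])/" plan.py; python3 plan.py -0.1 11 0
```

```text
[ 0.55438417 -0.12394643  0.04291988] [-0.05 -0.05  0.01 -0.    0.25 -0.16  0.   -0.05 -0.01 -0.06  0.04]
ang 0.548 r 0.0503 [-3.1 -2.  -1.1] 0.1975
[2.1, -4.5] [1.9, -4.6] [1.5, -4.8] [1.0, -4.9] [0.4, -5.0] [0.0, -5.0] [-0.5, -5.0] [-1.0, -4.9] [-1.5, -4.7] [-1.9, -4.6] [-2.4, -4.4]
```

>>> {"op": "move_arm", "data": {
  "rows": [
    [2.1,-4.5,0,0,1],
    [1.9,-4.6,-0.2,0,1],
    [1.5,-4.8,-0.2,0,1],
    [1.0,-4.9,-0.2,0,1],
    [0.4,-5.0,-0.2,0,1],
    [0,-5.0,-0.2,0,1],
    [-0.5,-5.0,-0.2,0,1],
    [-1.0,-4.9,-0.2,0,1],
    [-1.5,-4.7,-0.2,0,1],
    [-1.9,-4.6,-0.2,0,1],
    [-2.4,-4.4,-0.2,0,1],
    [0,0,0,0,1]
  ]
}}

```text
time: 9.55
tool_pos: [0.5966, -0.1512, 0.1957]
tool_rot: [-3.141, -0.001, 2.877]
contact_force: [-5.0, 1.0, -0.9]
opening: 0.0193
grip_force: 30.0
```

```bash
sed -i "s/.5543,-.1241/.5544,-.1239/" plan.py; python3 plan.py -0.1 12 0
```

```text
ang -0.574 r 0.0502 [-5.   1.  -0.9] 0.1957
[-3.1, -3.9] [-3.4, -3.8] [-3.6, -3.4] [-4.0, -3.0] [-4.3, -2.6] [-4.5, -2.1] [-4.7, -1.7] [-4.8, -1.2] [-5.0, -0.8] [-5.0, -0.2] [-5.0, 0.3] [-4.9, 0.7]
```

>>> {"op": "move_arm", "data": {
  "rows": [
    [-3.4,-3.9,-0.2,0,1],
    [-3.6,-3.7,-0.2,0,1],
    [-3.6,-3.4,-0.2,0,1],
    [-4.0,-3.0,-0.2,0,1],
    [-4.3,-2.6,-0.2,0,1],
    [-4.5,-2.1,-0.2,0,1],
    [-4.7,-1.7,-0.2,0,1],
    [-4.8,-1.2,-0.2,0,1],
    [-5.0,-0.8,-0.2,0,1],
    [-5.0,-0.2,-0.2,0,1],
    [-5.0,0.3,-0.2,0,1],
    [-4.9,0.7,0,0,1]
  ]
}}

```text
time: 10.75
tool_pos: [0.5438, -0.1726, 0.1935]
tool_rot: [-3.141, -0.0, 2.878]
contact_force: [0.0, -5.0, -0.9]
opening: 0.0194
grip_force: 30.0
```

```bash
python3 plan.py -0.1 12 0
```

```text
ang -1.785 r 0.0498 [ 0.  -5.  -0.9] 0.1935
[-4.9, 1.2] [-4.6, 1.7] [-4.5, 2.3] [-4.2, 2.6] [-4.0, 3.1] [-3.6, 3.5] [-3.2, 3.8] [-2.9, 4.1] [-2.4, 4.4] [-2.0, 4.6] [-1.5, 4.7] [-1.0, 4.9]
```

>>> {"op": "move_arm", "data": {
  "rows": [
    [-4.9,0.8,-0.2,0,1],
    [-4.6,1.7,-0.2,0,1],
    [-4.5,2.3,-0.2,0,1],
    [-4.2,2.6,-0.2,0,1],
    [-4.0,3.1,-0.2,0,1],
    [-3.6,3.5,-0.2,0,1],
    [-3.2,3.8,-0.2,0,1],
    [-2.9,4.1,-0.2,0,1],
    [-2.4,4.4,-0.2,0,1],
    [-2.0,4.6,-0.2,0,1],
    [-1.5,4.7,-0.2,0,1],
    [-1.0,4.9,0,0,1]
  ]
}}

```text
time: 11.95
tool_pos: [0.505, -0.1309, 0.1911]
tool_rot: [3.141, -0.001, 2.878]
contact_force: [-3.8, -2.5, -0.9]
opening: 0.0193
grip_force: 30.0
```

```bash
python3 plan.py -0.1 12 0
```

```text
ang -3.0 r 0.0499 [-3.8 -2.5 -0.9] 0.1911
[-0.6, 4.9] [0.1, 5.0] [0.5, 5.0] [1.1, 4.9] [1.5, 4.7] [2.0, 4.6] [2.4, 4.4] [2.9, 4.1] [3.2, 3.8] [3.6, 3.4] [4.0, 3.1] [4.2, 2.7]
```

>>> {"op": "move_arm", "data": {
  "rows": [
    [-0.8,4.9,-0.2,0,1],
    [0.1,5.0,-0.2,0,1],
    [0.5,5.0,-0.2,0,1],
    [1.1,4.9,-0.2,0,1],
    [1.5,4.7,-0.2,0,1],
    [2.0,4.6,-0.2,0,1],
    [2.4,4.4,-0.2,0,1],
    [2.9,4.1,-0.2,0,1],
    [3.2,3.8,-0.2,0,1],
    [3.6,3.4,-0.2,0,1],
    [4.0,3.1,-0.2,0,1],
    [4.2,2.7,0,0,1]
  ]
}}

```text
time: 13.15
tool_pos: [0.5305, -0.0802, 0.189]
tool_rot: [3.141, -0.001, 2.878]
contact_force: [-4.8, 1.6, -0.9]
opening: 0.0193
grip_force: 30.0
```

```bash
python3 plan.py -0.1 12 0
```

```text
ang 2.071 r 0.0498 [-4.8  1.6 -0.9] 0.189
[4.4, 2.4] [4.7, 1.7] [4.9, 1.2] [4.9, 0.8] [5.0, 0.2] [5.0, -0.3] [4.9, -0.7] [4.9, -1.2] [4.7, -1.7] [4.5, -2.2] [4.2, -2.6] [4.0, -3.1]
```

>>> {"op": "move_arm", "data": {
  "rows": [
    [4.4,2.4,-0.2,0,1],
    [4.7,1.7,-0.2,0,1],
    [4.9,1.2,-0.2,0,1],
    [4.9,0.8,-0.2,0,1],
    [5.0,0.2,-0.2,0,1],
    [5.0,-0.3,-0.2,0,1],
    [4.9,-0.7,-0.2,0,1],
    [4.9,-1.2,-0.2,0,1],
    [4.7,-1.7,-0.2,0,1],
    [4.5,-2.2,-0.2,0,1],
    [4.2,-2.6,0,0,1],
    [4.0,-3.1,0,0,1]
  ]
}}

```text
time: 14.35
tool_pos: [0.5873, -0.0864, 0.1873]
tool_rot: [3.141, 0.001, 2.878]
contact_force: [-1.3, 3.9, -0.6]
opening: 0.0196
grip_force: 30.0
```

```bash
python3 plan.py -0.1 5 0
```

```text
ang 0.85 r 0.0499 [-1.3  3.9 -0.6] 0.1873
[3.7, -3.4] [3.2, -3.8] [2.8, -4.2] [2.4, -4.3] [2.0, -4.6]
```

>>> {"op": "move_arm", "data": {
  "rows": [
    [3.7,-3.4,0,0,1],
    [3.2,-3.8,0,0,1],
    [2.8,-4.2,0,0,1],
    [2.4,-4.3,0,0,1],
    [0,0,0,0,1],
    [0,0,0,0,1]
  ]
}}

```text
time: 14.95
tool_pos: [0.5995, -0.1028, 0.1875]
tool_rot: [-3.141, 0.003, 2.877]
contact_force: [4.2, 2.6, -0.4]
opening: 0.0198
grip_force: 30.0
```

```bash
python3 plan.py -0.1 2 0; python3 f.py; python3 -c "
import cv2,glob
f=['pics/s08.35.png',sorted(glob.glob('pics/s1*.png'))[-1]]
cv2.imwrite('pics/c3.png',cv2.hconcat([cv2.resize(cv2.imread(x),None,fx=2.5,fy=2.5) for x in f]))"
```

```text
ang 0.437 r 0.0498 [ 4.2  2.6 -0.4] 0.1875
[2.1, -4.6] [1.4, -4.8] t 15.1 F [ 4.46  2.53 -0.7 ] ang 0.447 r 0.0494 z 0.1875 head (0.67, 74, 18.61) dir to +0.2 [-1.8  4.7] [-4.6  8.8]
```

View pics/c3.png

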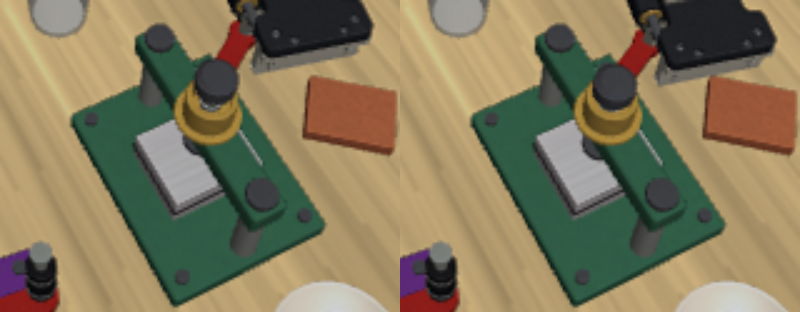

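The head has sunk a further pitch (threads hidden, the head now near the boss). The crank is back at the drop angle, one full turn on, and still gripped. The cup and tile look the same as before in the side crop. Handing in.

```bash
python3 -c "
from cell import workorder;print(workorder.hand_in())"
```

```text
the job is handed in; nothing more can be done
None
```

I turned the screw back until it dropped into its thread start, at a crank angle of about 0.45 ± 0.1 rad. I then wound it one full turn clockwise from there to within that margin, and handed the job in with the sleeve still gripped at 30 N.

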